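# Clamp the deburring pot's carriage, fit its bayonet lid and hold it at jog

## Task

First lock the deburring pot's sliding carriage by turning its clamp knob clockwise to the stop. Then put the loose bayonet lid into the pot's mouth and twist it clockwise to the jog position, halfway (45 degrees) to the quarter-turn lock and short of the click, without shoving the pot along its slide. The lid springs back if released, so finish while still gripping it at jog, and leave the wood block, bolt and nut alone.

Things in the scene. Friction and masses are not known exactly. Their poses are not given: they have to be found in the camera images.
- slide_base: fixed steel slide, 90x290x19 mm, right of the bench vise; origin at the centre of its underside on the table. Along its y slides an aluminium carriage (84x205 mm, top 27 mm above the table) carrying a round grey pot (92 mm wide) at its -y end and the clamp knob at its +y end, axes 120 mm apart. The carriage moves easily (1.5 N) until clamped and does not turn.
- pot_mouth (a point): centre of the pot's open mouth, level with its rim, 87 mm above the table; axes parallel to the slide_base's. An inward lip 6 mm thick (bore 48 mm; neck 72 mm outside) has two entry slots 12 mm wide, at its +x and -x; below it is a channel 62 mm wide, 15 mm deep, for the lid's lugs. Fixed stops prevent turning the lid anticlockwise from the slots.
- jog_mark (a point): one of the two jog marks: raised ribs on the shoulder round the pot's neck, 42 mm from the axis, 45 degrees clockwise (seen from above) of the slots. Like ribs stand at the slots (open) and broader ones 90 degrees clockwise of the slots (lock). At jog the lid's grip bar points to the jog marks.
- knob_axis (a point): point on the vertical axis of the clamp knob, 71 mm above the table, 7 mm below the middle of the black T grip. The grip is a bar 52 long, 14 thick, 26 high (its top 90 mm above the table), centred on the axis; take it across its thickness.
- clamp_knob (a joint): angle of the clamp knob, rad, growing clockwise seen from above: at 0 the bar lies along the slide_base's x and the carriage is free; 1.3 is the stop, carriage locked (from about 1.1). About 0.15 N m to turn; stays where it is left.
- carriage (a joint): position of the carriage on its slide, m, along the slide_base's +y; range -0.035 to 0.035.
- lid: loose aluminium bayonet lid, about 150 g, standing plug down on the table left of the bench vise; origin at the centre of the plug's underside, z up. Plug 43 mm diameter, 18 mm long; flange 76 mm diameter, z = 18 to 25 mm. Seated, the flange rests on the rim and the origin is 18 mm below pot_mouth.
- lid_grip (a point): middle of the lid's black grip bar, 40 mm above the lid's origin: the bar runs along the lid's x, 56 long, 14 thick, 30 high (z = 25 to 55 mm); take it across its thickness.
- lid_lug (a point): outer end of one of the lid's two lugs, which stick out of the plug along its +x and -x, in line with the grip bar: 58 mm over the tips, 8 mm wide, z = 4 to 9.5 mm. With the bar along pot_mouth's x the lugs drop into the slots (2 mm clearance each side), either way round.
- jog_ring (a joint): angle of the sprung ring in the pot that the lugs push round, rad, growing clockwise, 0 at rest: reads the lid's clockwise twist from the slots less about 0.06 (free play). Its spring turns the lid back with 0.05 N m at the start, 0.10 at jog. At jog (lid twisted 0.785 rad) it reads about 0.72; the lock plungers begin to resist at about 0.96, and hold it locked at the quarter turn.
- wood_block: beech packing block, 48x105x32 mm, lying between the vise and the slide, bystander; origin at its underside's centre
- bolt_m16: hex bolt 28x62x25 mm lying on the table on the robot's side of the lid, bystander
- nut_m16_2: hex nut 24x27x13 mm on the table on the robot's side of the lid, bystander
Things that resemble listed ones, but are neither listed nor needed, are in the scene too. Of the things like the lid, leave any that is green; of the rest the smaller one is meant.

How it is judged (in metres and radians):
On the way, in this order (a step that is already met when the one before it is completed fails the run):
1. the clamp knob is turned clockwise to lock the carriage (over 1.1 rad) (value of joint clamp_knob above 1.1 rad), for 0.2 s.
2. the lid is seated in the pot's mouth, not yet twisted to jog (z of lid in the frame of pot_mouth below -0.0145 m and horizontal distance between lid and pot_mouth below 0.005 m and value of joint jog_ring below 0.4 rad), for 0.1 s.
3. the lid is twisted to jog and held there (value of joint jog_ring between 0.55 and 0.88 rad and contact force between the fingers and lid above 2 N), for 0.5 s.
At the end, for the whole second after the job is handed in: knob over 1.1 rad; lid in the mouth (origin 14.5 mm or more below the rim, within 5 mm of the axis, tilt under 0.1 rad), at jog (jog ring 0.55 to 0.88 rad, lid 34 to 56 degrees from the slots), still gripped with over 2 N; pot within 12 mm of where it stood (all of step 3 and value of joint clamp_knob above 1.1 rad and z of lid in the frame of pot_mouth below -0.0145 m and horizontal distance between lid and pot_mouth below 0.005 m and angle between lid's own z axis and vertical below 0.1 rad and angle between the x axis of lid and the x axis of pot_mouth, either way round between 0.59 and 0.98 rad and distance of pot_mouth from where it was at the start of the episode below 0.012 m); the arm keeps its last pose, push and grip.
It fails at once if the lid is twisted on into the lock click (jog ring past 1.05 rad) (value of joint jog_ring above 1.05 rad).
It fails at once if the wood block, bolt or nut is moved over 30 mm (distance of any of wood_block, bolt_m16, nut_m16_2 from where it was at the start of the episode above 0.03 m).
It also fails if it takes over 61 s, if anything falls off the work surface, if the arm or the gripper's body presses on something with over 40 N, if the wrist force passes 120 N, or if a joint passes its speed limit or range.

## Robot

A 6-joint arm with a two-finger parallel gripper is mounted at the origin on the work surface; the furniture and walls round the work are solid. World frame = base frame: x ahead of the robot, y to its left, z up, the work surface at z = 0. Lengths are in mm, angles in degrees, forces in N, time in s.
With the tool pointing down it reaches from about 300 to 850 mm from the base axis. Payload 4.2 kg.
Tool frame: the origin (TCP) lies midway between the tips of the shut fingers; the grasp point (between the pads) lies 19 mm behind it; z points along the fingers, y is the line along which they close (so a half turn about z gives the same grasp; the last joint's range is limited). The gripper opens to 91 mm and grips with 3 to 60 N. Pads are 32 mm wide; open, the fingers measure 118 mm over their backs; the gripper's body (76 mm by 178 mm) begins 60 mm behind the grasp point.
Start: joints at [-78.266, 18.312, 89.639, -0, 72.044, -1.146], TCP at [128.176, -560.548, 213.976] pointing down, gripper open.
Joint ranges: [-177.97, 177.97], [-48.28, 115.42], [12.27, 149.76], [-77.06, 257.06], [2.81, 150.46], [-146.56, 146.56]. Speed limits (degrees/s): [147.25, 147.25, 180, 180, 180, 180].

## Interface

Orientations are given as [roll, pitch, yaw] about the fixed x, y, z axes, in that order (R = Rz(yaw) Ry(pitch) Rx(roll)).
In Python, from workcell import env gives the robot as it stands.
- The arm moves only by the shell command python3 -m jog 'ROWS' [FORCE]. ROWS is a JSON object of lists of equal length, an entry for each row: "jaw": the finger opening in mm, from 0 to 91.2; "slide": the shift along the tool's x, y, z in units of 30 mm (1.0 is 30 mm), a list of three; "spin": the turn about the tool's z in units of 8 degrees (1.0 is 8 degrees). In form: {"jaw": [jaw, ...], "slide": [[dx, dy, dz], ...], "spin": [spin, ...]}. A call has 1 to 10 rows; each row shifts and turns the commanded pose from where the row before left it, along the tool's axes as they then stand; what a row does not reach is not made up. A row lasts 1/10 s, in which the tool goes at most 50 mm and 8.59 degrees, less where a joint would pass 70% of its speed; a pose out of reach is approached as far as the arm can. A call is refused whole if a number of a shift passes 1 or a number of a turn 1, either way. A call with a gripper value outside its range is refused whole. The fingers move at their own pace and stop on an object; FORCE is the grip in N (left out, the last holds). Time passes only in rows, so rows that do not move let the fingers close. It gives the time, the measured TCP pose, the force, the opening and the grip force at its end, in the units of the state.
- env.state(): the state, without advancing time (a new reading comes with each control period).
- env.grab_frame(name): name is "scene" or "side" or "wrist"; returns the picture (400x640x3 uint8, red, green, blue); there is no depth.
- env.camera_model(name): a dict with "fx", "fy", "cx", "cy" (pixels), "camera_from_world" (4x4, takes a point from world to camera coordinates). Camera axes: x right, y up, looking along -z (the intrinsics and any distortion apply to the point x, -y, -z); pixel columns grow to the right and rows downward; lengths in mm; the calibration is good to about 2 mm. A picture is of the moment at which its call begins: read the wrist's pose just before it. camera_model takes no time and is no camera call; for the wrist camera it gives the pose at the moment of the call.
- env.job_done(): hands the job in; it is judged then, once.
The state is a dict: "time_s": time; "qpos": joint angles; "qvel": joint speeds; "effort": joint torques, N m; "ee_pos": TCP position; "ee_rot": TCP orientation; "force": force on the tool from outside, world axes, zero at the start; "torque": the same for the moment, N m; "gripper_width": finger opening in mm; "gripper_force": force on a finger pad.
Only numpy, scipy, OpenCV 4.12 (cv2) and the standard library are available. Lean on these libraries where they do the work, as an engineer would, in place of code of your own. Each camera call takes 0.05 s, during which the arm holds its last target. There are 200 camera calls.

## Working session

There is one attempt and no reset: what is moved stays moved. The work goes in short steps, Python scripts to look and compute and a shell command to move; the robot and the scene stay as the last step left them, time stands still between calls to the robot, and variables do not carry over. Pictures are saved under pics/ and viewed, at most 12 in all, crops included, and the job is handed in when it is done.

```bash
mkdir -p pics; ls; python3 - <<'E'
from workcell import env
import cv2,numpy as np
for n in ["scene","side"]:
    im=env.grab_frame(n); cv2.imwrite(f"pics/{n}0.png",im[:,:,::-1])
    m=env.camera_model(n); T=np.array(m["camera_from_world"]); print(n,{k:m[k] for k in m if k!="camera_from_world"}, -T[:3,:3].T@T[:3,3])
s=env.state();print(s)
E
```

```text
pics
scene {'fx': 496.52321863582466, 'fy': 496.52321863582466, 'cx': 322.8991690707615, 'cy': 204.26702915178114} [-383.59765177 -907.57035049  778.99372829]
side {'fx': 367.09667950438023, 'fy': 367.09667950438023, 'cx': 325.4567516899957, 'cy': 198.23517791055878} [ 54.18701497 851.90700178 534.22845078]
{'time_s': 0.1, 'qpos': array([-7.82667435e+01,  1.83460473e+01,  8.96990991e+01,  1.56915451e-03,
        7.20451847e+01, -1.14335665e+00]), 'qvel': array([ 0.01482714, -0.06597188, -0.11044432, -0.08373398, -0.09136388,
        0.13660706]), 'effort': array([ 1.31874840e-03, -4.13332164e+01, -2.32510632e+01,  7.27451476e-02,
        4.21334244e-02, -6.68982352e-05]), 'ee_pos': array([ 128.08100159, -560.08280908,  213.22587088]), 'ee_rot': array([-1.79909717e+02, -3.29414316e-03,  1.28761257e+01]), 'force': array([-0.80982678, -0.04847503, -0.30706222]), 'torque': array([-0.00664912,  0.01534699,  0.02906913]), 'gripper_force': 0.0, 'gripper_width': 91.4433092874173}
```

View pics/scene0.png

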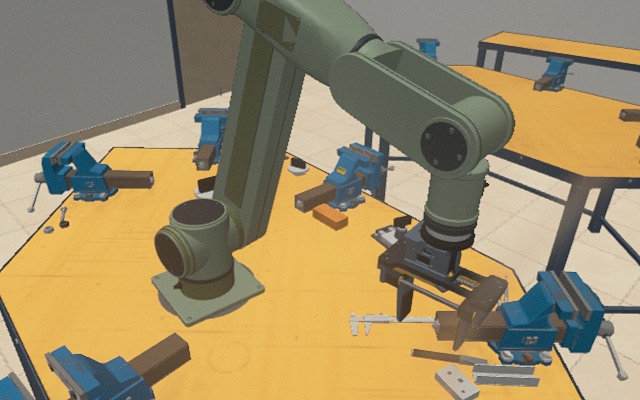

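View pics/side0.png

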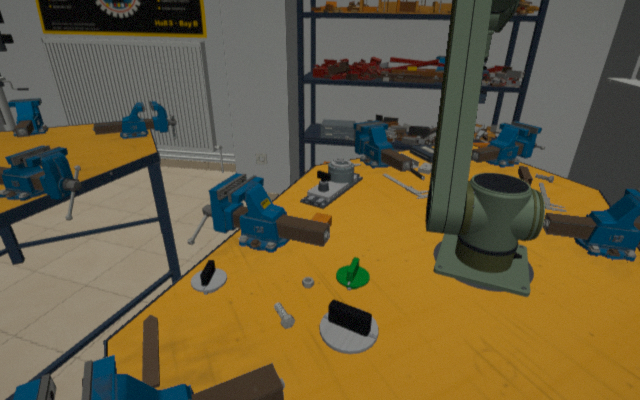

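The scene view shows the arm hiding the slide. The side view shows the slide, pot and knob near (335,180). Lid candidates: grey (209,279), green (352,272) and grey (349,328). The bolt is at (285,315), the nut at (308,283) and the wood block at (320,220). I'll compare the two grey flange diameters.

```bash
cat > h.py <<'E'
from workcell import env
import cv2,numpy as np
def ray(m,u,v):
    T=np.array(m["camera_from_world"]);R=T[:3,:3];c=-R.T@T[:3,3]
    d=R.T@np.array([(u-m["cx"])/m["fx"],-(v-m["cy"])/m["fy"],-1.]);return c,d
def onz(m,u,v,z):
    c,d=ray(m,u,v);return c+d*(z-c[2])/d[2]
def proj(m,p):
    T=np.array(m["camera_from_world"]);q=T[:3,:3]@np.array(p)+T[:3,3]
    return m["cx"]+m["fx"]*q[0]/-q[2], m["cy"]-m["fy"]*q[1]/-q[2]
E
python3 - <<'E'
from h import *
m=env.camera_model("side")
im=cv2.imread("pics/side0.png"); hsv=cv2.cvtColor(im,cv2.COLOR_BGR2HSV)
g=((hsv[...,1]<60)&(hsv[...,2]>90)).astype(np.uint8)
for (a,b,c,d) in [(180,255,235,300),(310,290,390,360)]:
    k=np.zeros_like(g);k[b:d,a:c]=g[b:d,a:c]
    cs,_=cv2.findContours(k,0,2);ct=max(cs,key=cv2.contourArea)
    P=np.array([onz(m,*p[0],25)[:2] for p in ct]);print(cv2.minEnclosingCircle(P.astype(np.float32)))
print("block",onz(m,320,220,20),"pot rim",onz(m,341,163,87),"knob",onz(m,324,176,85),"bolt",onz(m,285,315,10),"nut",onz(m,308,283,10),"slide corners",[onz(m,*p,0).round() for p in [(301,196),(325,205)]])
cv2.imwrite("pics/crop1.png",np.hstack([cv2.resize(im[250:300,170:250],None,fx=5,fy=5,interpolation=2),cv2.resize(im[150:210,290:370],None,fx=5,fy=5,interpolation=2)[:250]]))
E
```

```text
((535.7894287109375, 373.9202575683594), 41.373016357421875)
((214.10763549804688, 374.659912109375), 55.016849517822266)
block [435.74506352  22.13613165  20.        ] pot rim [ 490.58867248 -266.30398477   87.        ] knob [ 496.74595694 -137.34007615   85.        ] bolt [344.35117647 380.76848798  10.        ] nut [347.30392311 274.23397695  10.        ] slide corners [array([ 577., -131.,    0.]), array([ 477., -106.,    0.])]
```

View pics/crop1.png

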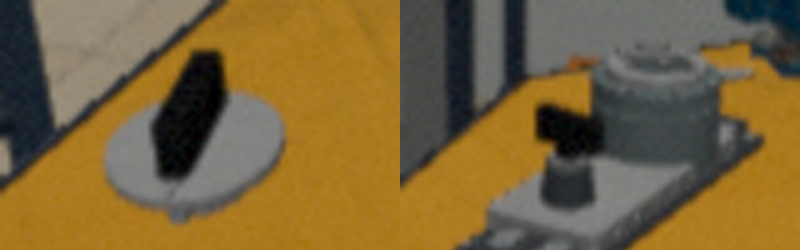

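The close crop confirms the choice. The grey lid at (209,279) has a flange radius of about 38–41 mm, so it's the 76 mm one; the other grey lid is about 100 mm. The right half shows the knob (bar at about 324,176) and the pot. Next I'll go over the slide.

```bash
python3 -m jog '{"jaw":[91,91,91,91,91,91,91,91,91,91],"slide":[[0,0,-1],[1,-0.7,-1],[1,-0.7,-1],[1,-0.7,0],[1,-0.7,0],[1,-0.7,0],[1,-0.7,0],[1,-0.7,0],[1,-0.7,0],[1,-0.7,0]],"spin":[0,0,0,0,0,0,0,0,0,0]}' && python3 -m jog '{"jaw":[91,91,91,91,91,91,91,91,91],"slide":[[1,-0.7,0],[1,-0.7,0],[1,-0.7,0],[1,-0.7,0],[1,-0.7,0],[1,-0.7,0],[0,0,0],[0,0,0],[0,0,0]],"spin":[0,0,0,0,0,0,0,0,0]}'
python3 - <<'E'
from h import *
s=env.state();m=env.camera_model("wrist");print(s["time_s"],s["ee_pos"],s["ee_rot"],s["qpos"])
im=env.grab_frame("wrist");cv2.imwrite("pics/w1.png",im[:,:,::-1]);np.save("w1.npy",m,allow_pickle=True)
T=np.array(m["camera_from_world"]);print(m["fx"],-T[:3,:3].T@T[:3,3],T[:3,:3].round(2))
E
```

```text
time_s: 1.1
ee_pos: [349.8, -314.7, 303.6]
ee_rot: [-180.0, 0.0, 12.9]
force: [0.2, -0.2, -0.3]
gripper_width: 90.8
gripper_force: 0.0
time_s: 2.0
ee_pos: [496.0, -153.7, 303.7]
ee_rot: [180.0, 0.1, 12.8]
force: [-1.2, 0.8, -0.4]
gripper_width: 91.1
gripper_force: 0.0
2.0 [ 495.96437658 -153.71345645  303.70315688] [1.79993513e+02 5.75240665e-02 1.28437642e+01] [-1.84658624e+01  1.06963542e+01  8.72284135e+01 -3.57731286e-02
  8.21210097e+01  5.86952882e+01]
327.43016295415384 [ 574.19477243 -136.02268615  474.07133274] [[ 0.22 -0.97  0.  ]
 [ 0.93  0.21 -0.28]
 [ 0.28  0.06  0.96]]
```

View pics/w1.png

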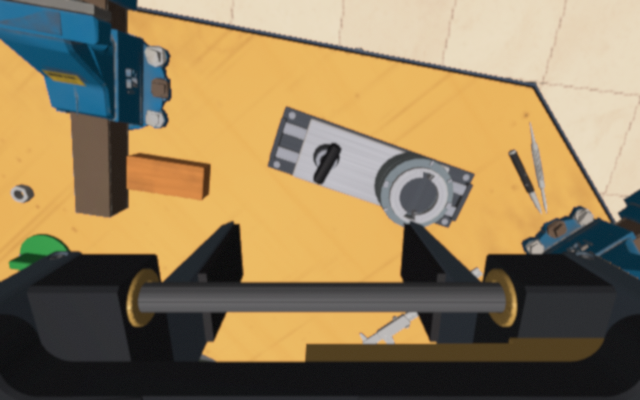

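The wrist view shows the slide (corners at about 287,107, 474,177, 447,226 and 268,165), the knob bar centred at (327,163) and the pot mouth at (420,195). The slots' dark notches are near (433,182) and (408,212).

```bash
python3 - <<'E'
from h import *
m=np.load("w1.npy",allow_pickle=True).item()
im=cv2.imread("pics/w1.png")
c=np.array([onz(m,*p,19)[:2] for p in [(289,109),(474,177),(447,225),(268,165)]]);print(c.round(1))
print("yaw of slide -y dir",[np.degrees(np.arctan2(*(c[j]-c[i])[::-1])) for i,j in [(0,1),(3,2)]],"len",np.linalg.norm(c[1]-c[0]),np.linalg.norm(c[3]-c[0]))
g=cv2.cvtColor(im,cv2.COLOR_BGR2GRAY)
k=np.zeros_like(g);k[138:190,308:348]=(g[138:190,308:348]<45)
cs,_=cv2.findContours(k,0,2);ct=max(cs,key=cv2.contourArea)
P=np.array([onz(m,*p[0],88)[:2] for p in ct],np.float32);print("bar",cv2.minAreaRect(P))
print("pot",onz(m,420,195,87))
cv2.imwrite("pics/crop2.png",cv2.resize(im[95:245,255:485],None,fx=3.4,fy=3.4,interpolation=2))
E
```

```text
[[ 555.6  -95.9]
 [ 522.6 -370.5]
 [ 444.8 -357. ]
 [ 474.5  -81.9]]
yaw of slide -y dir [np.float64(-96.84364675275152), np.float64(-96.16244802099774)] len 276.5586128519444 82.28591377577021
bar ((507.0641784667969, -157.9618682861328), (48.42552185058594, 21.461746215820312), 0.6969572901725769)
pot [ 494.1646234  -278.70473222   87.        ]
```

View pics/crop2.png

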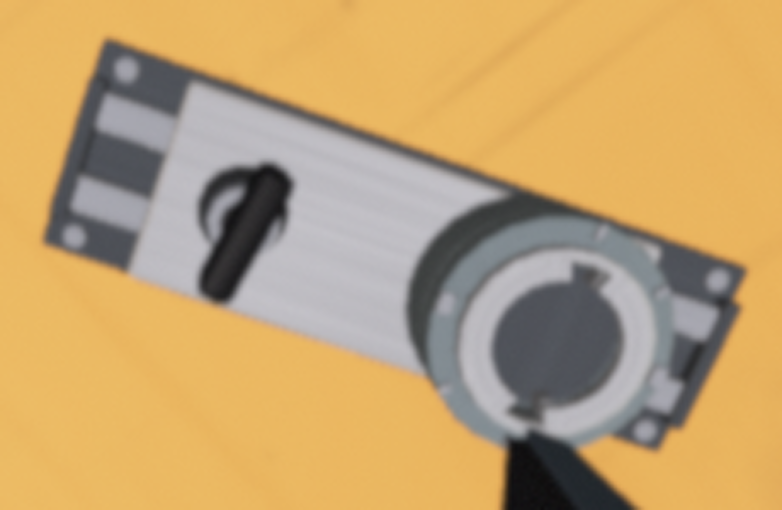

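```bash
python3 -m jog '{"jaw":[91,91,91,91,91,91,91,91,91,91],"slide":[[0.73,0.98,0],[0.73,0.98,0],[0.73,0.98,0],[0,0,0],[0,0,0],[0,0,0],[0,0,0],[0,0,0],[0,0,0],[0,0,0]],"spin":[0,0,0,-1,-1,-1,-1,-1,-1,-1]}' >/dev/null&& python3 -m jog '{"jaw":[91,91,91,91,91,91,91,91,91,91],"slide":[[0,0,0],[0,0,0],[0,0,0],[0,0,0],[0,0,0],[0,0,0],[0,0,0],[0,0,0],[0,0,0],[0,0,0]],"spin":[-1,-1,-1,-1,-1,-1,-1,-1,-1,-1]}' >/dev/null && python3 -m jog '{"jaw":[91,91,91,91,91],"slide":[[0,0,0],[0,0,0],[0,0,0],[0,0,0],[0,0,0]],"spin":[-1,-1,-1,0,0]}'
python3 - <<'E'
from h import *
s=env.state();m=env.camera_model("wrist");print(s["time_s"],s["ee_pos"],s["ee_rot"],s["qpos"].round(1))
im=env.grab_frame("wrist");cv2.imwrite("pics/w2.png",im[:,:,::-1]);np.save("w2.npy",m,allow_pickle=True)
E
```

```text
time_s: 4.55
ee_pos: [579.8, -225.3, 304.1]
ee_rot: [-180.0, 0.0, 172.6]
force: [0.9, -0.7, 0.3]
gripper_width: 90.6
gripper_force: 0.0
4.55 [ 579.78952371 -225.25962433  304.08423709] [-1.79991607e+02  3.41009818e-03  1.72635929e+02] [ -22.3   20.5   73.5   -0.    85.9 -104.9]
```

View pics/w2.png

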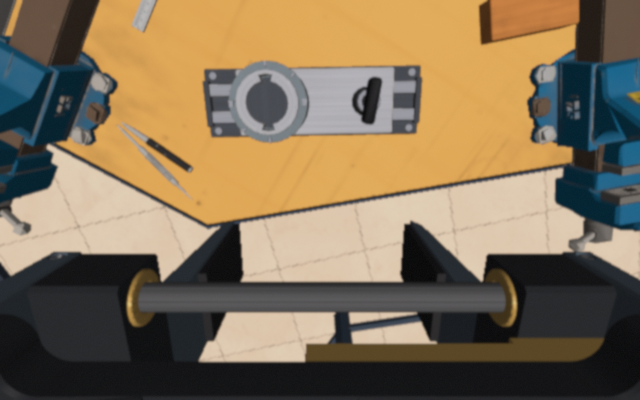

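The slide lies from (206,68) to (421,135). The pot mouth is at (268,102), with slots at (265,78) and (267,127), and the knob bar is at (372,100), running from (376,80) to (369,122).

```bash
python3 - <<'E'
from h import *
m=np.load("w2.npy",allow_pickle=True).item()
im=cv2.imread("pics/w2.png");g=cv2.cvtColor(im,cv2.COLOR_BGR2GRAY);hsv=cv2.cvtColor(im,cv2.COLOR_BGR2HSV)
def big(k,box):
    a,b,c,d=box;z=np.zeros_like(g);z[b:d,a:c]=k[b:d,a:c]
    return max(cv2.findContours(z,0,1)[0],key=cv2.contourArea)
def W(ct,z): return np.array([onz(m,*p[0],z)[:2] for p in ct],np.float32)
notT=(hsv[...,1]<110).astype(np.uint8)
for z in(0,10,19): print("base",z,cv2.minAreaRect(W(big(notT,(190,50,440,150)),z)))
for t in(35,45,55): print("bar",t,cv2.minAreaRect(W(big((g<t).astype(np.uint8),(350,70,390,130)),78)))
for t in(90,105,120):
    ct=big((g<t).astype(np.uint8),(240,78,292,128));P=W(ct,84)
    (c,r)=cv2.minEnclosingCircle(P);print("bore",t,c,r,cv2.fitEllipse(P))
    d=P-np.mean(P,0);
print(g[88:118:3,256:282:3]); print(g[102,235:300])
cv2.imwrite("pics/crop3.png",cv2.resize(im[60:145,200:430],None,fx=3.4,fy=3.4,interpolation=2))
E
```

```text
base 0 ((497.4833984375, -227.90536499023438), (298.822998046875, 109.29124450683594), 83.57167053222656)
base 10 ((497.52069091796875, -227.6380615234375), (292.5256042480469, 106.9880142211914), 83.57164764404297)
base 19 ((497.55426025390625, -227.39743041992188), (286.8580017089844, 104.91512298583984), 83.5716552734375)
bar 35 ((504.8416442871094, -160.35574340820312), (16.140501022338867, 47.95539093017578), 74.21653747558594)
bar 45 ((503.82769775390625, -164.74642944335938), (26.777904510498047, 48.64907455444336), 76.22931671142578)
bar 55 ((503.4273681640625, -164.894287109375), (27.959707260131836, 49.49007034301758), 75.48841857910156)
bore 90 (492.4781799316406, -278.2415771484375) 27.25641632080078 ((491.999755859375, -277.8268737792969), (43.26154708862305, 49.60105895996094), 87.64144897460938)
bore 105 (492.48321533203125, -278.2773132324219) 27.465435028076172 ((492.175048828125, -277.8846435546875), (44.393821716308594, 50.7232551574707), 86.7341537475586)
bore 120 (492.55792236328125, -277.6981201171875) 27.589784622192383 ((492.27587890625, -277.8848571777344), (45.58802795410156, 51.269691467285156), 85.76892852783203)
[[74 76 79 79 77 75 75 77 85]
 [77 76 78 78 76 75 76 76 75]
 [77 76 78 78 77 75 76 76 75]
 [76 76 78 78 76 75 76 77 75]
 [77 76 78 78 77 76 76 77 75]
 [76 76 77 79 77 76 75 76 76]
 [77 76 78 78 77 75 76 76 76]
 [77 77 77 78 77 76 76 76 77]
 [77 76 77 78 78 75 77 76 76]
 [76 76 76 79 78 76 75 76 77]]
[141 163 174 177 176 172 172 172 173 165 140 103  80  76  75  76  76  76
  76  77  78  77  77  76  77  76  78  77  79  78  79  78  78  77  76  76
  76  74  77  75  76  76  77  77  76  75  75  75  75  76  77  85 115 151
 171 174 173 172 173 175 174 171 157 130 122]
```

View pics/crop3.png

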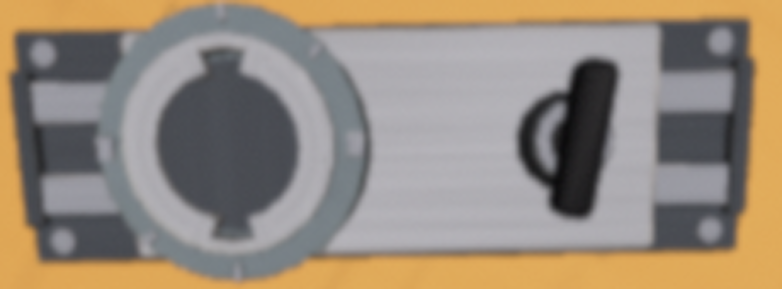

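```bash
python3 - <<'E'
from h import *
m=np.load("w2.npy",allow_pickle=True).item()
def L(p,q,z):
    a,b=[onz(m,200+x/3.4,60+y/3.4,z)[:2] for x,y in(p,q)];v=b-a
    print(a.round(1),b.round(1),((a+b)/2).round(1),np.linalg.norm(v).round(1),np.degrees(np.arctan2(v[1],v[0])).round(1))
L((231,238),(222,48),84);L((238,270),(222,12),76);L((147,243),(317,47),76);L((104,150),(355,143),76)
print("base edges");L((15,35),(748,20),19);L((40,260),(735,245),19);L((360,28),(660,22),27);L((652,248),(660,24),27)
print("bar top");L((573,214),(597,62),90);L((590,214),(616,66),90);L((553,211),(575,64),90)
E
```

```text
[ 522.7 -281.5] [ 461.8 -273.8] [ 492.2 -277.6] 61.3 172.7
[ 534.4 -282.3] [ 450. -273.] [ 492.2 -277.7] 84.9 173.7
[ 521.1 -312.5] [ 464.8 -243.3] [ 492.9 -277.9] 89.1 129.1
[ 488.3 -321. ] [ 497.  -235.1] [ 492.6 -278. ] 86.4 84.2
base edges
[ 440.9 -361.1] [471.4 -83.1] [ 456.1 -222.1] 279.7 83.7
[ 525.3 -370.6] [555.2 -91.9] [ 540.2 -231.2] 280.3 83.9
[ 456.1 -229.8] [ 468.4 -118.1] [ 462.2 -173.9] 112.3 83.7
[ 551.2 -126.7] [ 469.1 -118.1] [ 510.1 -122.4] 82.6 174.1
bar top
[ 529.2 -164.8] [ 482.2 -152.8] [ 505.7 -158.8] 48.5 165.8
[ 529.9 -159.1] [ 484.2 -146.8] [ 507.1 -153. ] 47.4 165.0
[ 527.4 -171.4] [ 481.9 -160. ] [ 504.6 -165.7] 46.9 165.9
```

```bash
python3 -m jog '{"jaw":[60,60,60,60,60,60,60,60,60],"slide":[[0,0,0],[0.99,0.51,0.9],[0.99,0.51,0.9],[0.98,0.52,0.9],[0,0,1],[0,0,1],[0,0,1],[0,0,0],[0,0,0]],"spin":[0.87,0,0,0,0,0,0,0,0]}' 25
python3 - <<'E'
from h import *
s=env.state();m=env.camera_model("wrist");print(s["ee_pos"],s["ee_rot"])
p=s["ee_pos"];y=np.radians(s["ee_rot"][2]);d=np.array([505.5,-158.6])-p[:2]
print("dx,dy",d@[np.cos(y),np.sin(y)],d@[np.sin(y),-np.cos(y)])
im=env.grab_frame("wrist");cv2.imwrite("pics/w3.png",im[:,:,::-1])
print(proj(m,[505.5,-158.6,90]))
E
```

```text
time_s: 5.5
ee_pos: [505.7, -158.3, 133.4]
ee_rot: [-180.0, 0.0, 165.8]
force: [0.9, -0.6, 0.5]
gripper_width: 59.7
gripper_force: 0.0
[ 505.67604145 -158.345815    133.42369664] [-1.79993999e+02  3.41145209e-03  1.65849907e+02]
dx,dy 0.10856132861475133 -0.2895082798568545
(np.float64(321.6129062462453), np.float64(223.07425109096948))
```

View pics/w3.png

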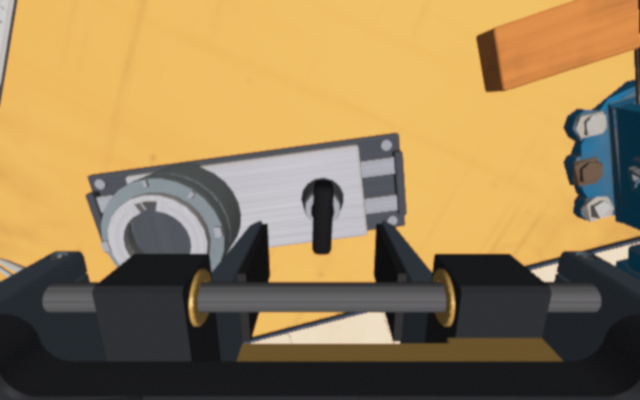

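The bar stands upright in the image at (322,217), midway between the fingers, so I'll descend, close and turn.

```bash
python3 -m jog '{"jaw":[60,60,60,0,0,0,0,0],"slide":[[0,0,0.75],[0,0,0.75],[0,0,0.75],[0,0,0],[0,0,0],[0,0,0],[0,0,0],[0,0,0]],"spin":[0,0,0,0,0,0,0,0]}' 25
```

```text
time_s: 6.35
ee_pos: [506.1, -158.3, 66.5]
ee_rot: [-180.0, 0.1, 165.9]
force: [0.4, 0.4, -0.4]
gripper_width: 23.0
gripper_force: 0.0
```

```bash
python3 -m jog '{"jaw":[0,0,0,0],"slide":[[0,0,0],[0,0,0],[0,0,0],[0,0,0]],"spin":[0,0,0,0]}' 25; python3 -m jog '{"jaw":[0,0,0,0,0,0,0,0,0,0],"slide":[[0,0,0],[0,0,0],[0,0,0],[0,0,0],[0,0,0],[0,0,0],[0,0,0],[0,0,0],[0,0,0],[0,0,0]],"spin":[0.8,0.8,0.8,0.8,0.8,0.8,0.8,0.8,0.8,0]}';python3 -c "
from h import *;print(env.state()['torque'])"
```

```text
time_s: 6.75
ee_pos: [505.9, -158.1, 66.1]
ee_rot: [180.0, 0.1, 165.9]
force: [0.1, 1.0, 4.8]
gripper_width: 14.1
gripper_force: 27.5
time_s: 7.75
ee_pos: [506.0, -156.9, 66.1]
ee_rot: [179.9, -0.1, 108.2]
force: [0.7, 5.7, 5.3]
gripper_width: 13.8
gripper_force: 27.4
[ 0.93188739 -0.04256659 -0.16119405]
```

```bash
python3 -m jog '{"jaw":[0,0,0,0],"slide":[[0,0,0],[0,0,0],[0,0,0],[0,0,0]],"spin":[0.5,0.4,0.15,0]}';python3 -c "
from h import *;print(env.state()['torque'])"
```

```text
time_s: 8.15
ee_pos: [506.0, -156.7, 66.1]
ee_rot: [179.9, -0.1, 99.9]
force: [0.4, 4.9, 7.1]
gripper_width: 13.6
gripper_force: 27.4
[ 1.08068929  0.01043503 -0.04698874]
```

```bash
python3 -m jog '{"jaw":[0,0,0,0],"slide":[[0,0,0],[0,0,0],[0,0,0],[0,0,0]],"spin":[0.25,0.25,0,0]}';python3 -c "
from h import *;print(env.state()['torque'])"
```

```text
time_s: 8.55
ee_pos: [506.1, -156.9, 66.1]
ee_rot: [179.9, -0.1, 96.1]
force: [1.6, 5.2, 5.5]
gripper_width: 14.7
gripper_force: 28.6
[ 1.10659106 -0.21040288  1.02289098]
```

```bash
python3 -m jog '{"jaw":[50,50,50,50,50,50,50,50,50,50],"slide":[[0,0,0],[0,0,0],[0,0,0],[0,0,0],[0,0,-0.5],[0,0,-1],[0,0,-1],[0,0,-1],[0,0,-1],[0,0,-1]],"spin":[-0.5,0,0,0,0,0,0,0,0,0]}';python3 -m jog '{"jaw":[90,90,90,90,90,90,90,90,90,90],"slide":[[0,0,-1],[0,0,-1],[0,0,-1],[0,0,-1],[0.98,0.25,0],[0.98,0.25,0],[0.98,0.25,0],[0.98,0.25,0],[0.98,0.25,0],[0.98,0.25,0]],"spin":[0,0,0,0,0,0,0,0,0,0]}';python3 -m jog '{"jaw":[90,90,90,90,90,90,90,90,90,90],"slide":[[0.98,0.25,0],[0.98,0.25,0],[0.98,0.25,0],[0.98,0.25,0],[0.98,0.25,0],[0.98,0.25,0],[0.98,0.25,0],[0.98,0.25,0],[0.98,0.25,0],[0,0,0]],"spin":[0,0,0,0,0,0,0,0,0,0]}'
python3 - <<'E'
from h import *
s=env.state();m=env.camera_model("wrist");print(s["time_s"],s["ee_pos"],s["ee_rot"],s["qpos"].round(1))
im=env.grab_frame("wrist");cv2.imwrite("pics/w4.png",im[:,:,::-1]);np.save("w4.npy",m,allow_pickle=True)
E
```

```text
time_s: 9.55
ee_pos: [505.1, -158.1, 231.5]
ee_rot: [-180.0, -0.0, 99.9]
force: [0.2, -0.6, -1.0]
gripper_width: 50.1
gripper_force: 0.0
time_s: 10.55
ee_pos: [519.2, 24.5, 350.2]
ee_rot: [-180.0, 0.0, 99.9]
force: [0.0, -0.3, 0.0]
gripper_width: 90.2
gripper_force: 0.0
time_s: 11.55
ee_pos: [540.1, 298.8, 349.0]
ee_rot: [-179.9, -0.0, 100.1]
force: [-0.6, 0.2, 0.2]
gripper_width: 89.9
gripper_force: 0.0
11.55 [540.14049925 298.82840054 348.99085213] [-1.79910598e+02 -4.55127212e-02  1.00083695e+02] [27.8 19.8 68.5  0.1 91.8 17.8]
```

View pics/w4.png

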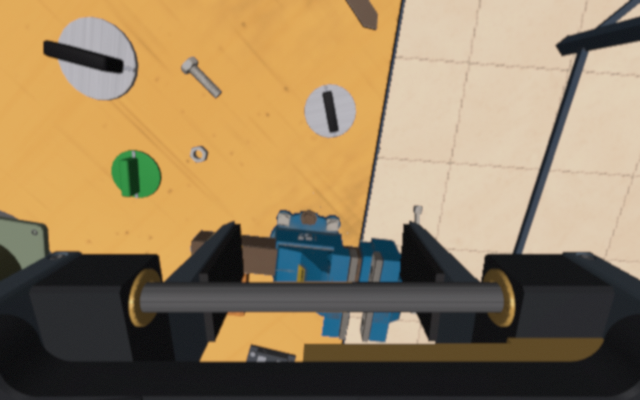

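The lid's flange is at (330,110) with its bar from (325,92) to (334,130). The vise is below it at (330,270), the bolt is at (203,78) and the nut at (199,154).

```bash
python3 - <<'E'
from h import *
m=np.load("w4.npy",allow_pickle=True).item()
im=cv2.imread("pics/w4.png");g=cv2.cvtColor(im,cv2.COLOR_BGR2GRAY);hsv=cv2.cvtColor(im,cv2.COLOR_BGR2HSV)
def big(k,box):
    a,b,c,d=box;z=np.zeros_like(g);z[b:d,a:c]=k[b:d,a:c]
    return max(cv2.findContours(z,0,1)[0],key=cv2.contourArea)
def W(ct,z): return np.array([onz(m,*p[0],z)[:2] for p in ct],np.float32)
P=W(big((hsv[...,1]<90).astype(np.uint8),(298,78,362,142)),24);c,r=cv2.minEnclosingCircle(P);print(c,r,cv2.fitEllipse(P)[:2])
for t in(40,55,70):
    R=cv2.minAreaRect(W(big((g<t).astype(np.uint8),(315,84,345,136)),42));print(R)
s=env.state();p=s["ee_pos"];y=np.radians(s["ee_rot"][2]);d=np.array(c)-p[:2]
print("vise near",onz(m,307,215,100),onz(m,307,215,60))
E
```

```text
(539.3326416015625, 367.5148620605469) 37.89102554321289 ((539.354248046875, 367.5741271972656), (74.31674194335938, 74.47899627685547))
((542.9623413085938, 359.4030456542969), (8.856611251831055, 34.39820861816406), 20.46711540222168)
((539.62939453125, 367.2045593261719), (10.414587020874023, 52.460880279541016), 21.53943634033203)
((539.6567993164062, 367.22052001953125), (11.523555755615234, 54.1002197265625), 21.463220596313477)
vise near [531.80085866 229.92280861 100.        ] [532.37605136 215.8175917   60.        ]
```

```bash
python3 -m jog '{"jaw":[60,60,60,60,60,60,60,60,60,60],"slide":[[0,0,0],[0,0,0],[0.71,0.27,0.9],[0.71,0.27,0.9],[0.71,0.28,0.9],[0,0,1],[0,0,1],[0,0,1],[0,0,1],[0,0,1]],"spin":[-0.7,-0.73,0,0,0,0,0,0,0,0]}' 30;python3 -m jog '{"jaw":[60,60],"slide":[[0,0,0],[0,0,0]],"spin":[0,0]}'
python3 - <<'E'
from h import *
s=env.state();m=env.camera_model("wrist");print(s["ee_pos"],s["ee_rot"])
p=s["ee_pos"];y=np.radians(s["ee_rot"][2]);d=np.array([539.5,367.4])-p[:2]
print("dx,dy",d@[np.cos(y),np.sin(y)],d@[np.sin(y),-np.cos(y)])
im=env.grab_frame("wrist");cv2.imwrite("pics/w5.png",im[:,:,::-1]);g=cv2.cvtColor(im,cv2.COLOR_RGB2GRAY)
k=np.zeros_like(g);k[130:255,262:382]=g[130:255,262:382]<50
for c in cv2.findContours(k,0,1)[0]:
    if cv2.contourArea(c)>200: print(cv2.minAreaRect(c), "bar",cv2.boundingRect(c))
print(proj(m,[539.5,367.4,55]))
E
```

```text
time_s: 12.6
ee_pos: [540.1, 362.6, 118.5]
ee_rot: [180.0, 0.0, 111.3]
force: [0.2, -0.1, -0.5]
gripper_width: 60.3
gripper_force: 0.0
time_s: 12.8
ee_pos: [540.3, 363.4, 119.9]
ee_rot: [-180.0, 0.0, 111.3]
force: [0.3, -0.3, -0.0]
gripper_width: 59.9
gripper_force: 0.0
[540.30639305 363.35939996 119.85758775] [-1.79982647e+02  2.30300117e-02  1.11299522e+02]
dx,dy 4.0575208526594615 0.7164097820658014
((322.5, 202.0), (72.0, 15.0), 90.0) bar (315, 166, 16, 73)
(np.float64(323.0482161110458), np.float64(207.41781778338776))
```

```bash
python3 -m jog '{"jaw":[60,60,60,60,0,0,0,0,0,0],"slide":[[0.13,0.02,0.9],[0,0,0.9],[0,0,0.9],[0,0,0.35],[0,0,0],[0,0,0],[0,0,0],[0,0,0],[0,0,0],[0,0,0]],"spin":[0,0,0,0,0,0,0,0,0,0]}' 30;python3 -m jog '{"jaw":[0,0,0],"slide":[[0,0,0],[0,0,0],[0,0,0]],"spin":[0,0,0]}'
```

```text
time_s: 13.85
ee_pos: [539.2, 368.1, 28.4]
ee_rot: [180.0, -0.0, 111.4]
force: [0.1, -0.1, -0.2]
gripper_width: 15.1
gripper_force: 0.0
time_s: 14.15
ee_pos: [539.3, 368.2, 28.3]
ee_rot: [180.0, -0.0, 111.4]
force: [-0.3, -0.7, 2.3]
gripper_width: 13.4
gripper_force: 30.0
```

```bash
python3 -m jog '{"jaw":[0,0,0,0,0,0,0,0,0,0],"slide":[[0,0,-0.3],[0,0,-0.8],[0,0,-1],[0,0,-1],[0,0,-1],[0,0,-1],[0,0,-1],[0,0,-1],[0,0,-1],[0,0,-0.9]],"spin":[0,0,0,0,0,0,0,0,0,0]}'; python3 -m jog '{"jaw":[0,0,0,0,0,0,0,0,0,0],"slide":[[-0.5,-0.17,-0.6],[-0.99,-0.33,-0.5],[-0.99,-0.33,0],[-0.99,-0.33,0],[-0.99,-0.33,0],[-0.99,-0.33,0],[-0.99,-0.33,0],[-0.99,-0.33,0],[-0.99,-0.33,0],[-0.99,-0.33,0]],"spin":[0,0,0,0,0,0,0,0,0,0]}'; python3 -m jog '{"jaw":[0,0,0,0,0,0,0,0,0,0],"slide":[[-0.99,-0.33,0],[-0.99,-0.33,0],[-0.99,-0.33,0],[-0.99,-0.33,0],[-0.99,-0.33,0],[-0.99,-0.33,0],[-0.99,-0.33,0],[-0.99,-0.33,0],[-0.99,-0.33,0],[-0.99,-0.33,0]],"spin":[0,0,0,0,0,0,0,0,0,0]}'; python3 -m jog '{"jaw":[0,0,0,0,0,0,0,0,0,0],"slide":[[-0.99,-0.33,0],[-0.45,-0.15,0],[0,0,0],[0,0,0],[0,0,0],[0,0,0],[0,0,0],[0,0,0],[0,0,0],[0,0,0]],"spin":[0,0,-1,-1,-1,-1,-1,-1,-1,-0.8]}'; python3 -m jog '{"jaw":[0,0,0,0,0],"slide":[[0,0,1],[0,0,1],[0,0,0.5],[0,0,0],[0,0,0]],"spin":[0,0,0,0,0]}'
python3 - <<'E'
from h import *
s=env.state();m=env.camera_model("wrist");print(s["ee_pos"],s["ee_rot"],s["qpos"].round(1))
im=env.grab_frame("wrist");cv2.imwrite("pics/w6.png",im[:,:,::-1]);np.save("w6.npy",dict(m=m,p=s["ee_pos"],r=s["ee_rot"]),allow_pickle=True)
E
```

```text
time_s: 15.15
ee_pos: [538.7, 367.8, 299.5]
ee_rot: [-180.0, 0.0, 111.4]
force: [0.6, 0.4, -1.6]
gripper_width: 13.7
gripper_force: 30.0
time_s: 16.15
ee_pos: [553.6, 69.5, 330.9]
ee_rot: [-179.9, -0.0, 111.4]
force: [-0.0, 0.8, -2.0]
gripper_width: 13.6
gripper_force: 30.0
time_s: 17.15
ee_pos: [569.6, -242.9, 330.8]
ee_rot: [-180.0, -0.0, 111.4]
force: [0.3, -0.5, -1.7]
gripper_width: 13.9
gripper_force: 30.0
time_s: 18.15
ee_pos: [572.3, -286.3, 330.9]
ee_rot: [179.9, -0.0, 174.1]
force: [-0.9, -0.4, -2.1]
gripper_width: 13.5
gripper_force: 30.0
time_s: 18.65
ee_pos: [572.7, -286.9, 256.5]
ee_rot: [180.0, 0.0, 173.8]
force: [-0.9, -0.1, -1.7]
gripper_width: 13.9
gripper_force: 30.0
[ 572.6813751  -286.89402162  256.51470094] [1.79992286e+02 1.58817326e-02 1.73784600e+02] [ -27.6   23.2   76.1    0.    80.7 -111.4]
```

View pics/w6.png

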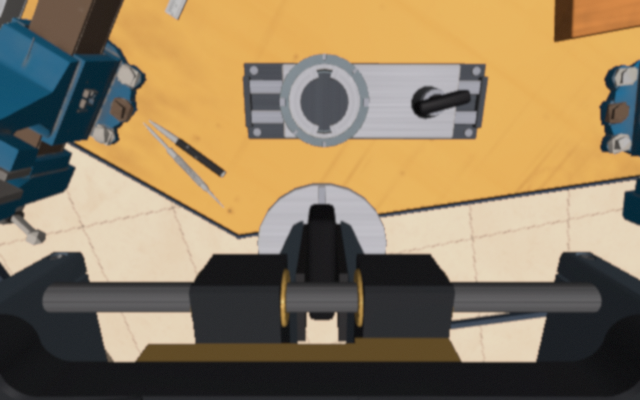

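The knob bar at (445,101) now lies nearly along the slide. The pot mouth is at (325,101), with slots at (324,74) and (323,128), and the held lid's flange arc tops out at (322,184). I'll fit both in the tool frame from this one picture.

```bash
python3 - <<'E'
from h import *
from scipy.optimize import least_squares
D=np.load("w6.npy",allow_pickle=True).item();m=D["m"];p=D["p"];y=np.radians(D["r"][2])
im=cv2.imread("pics/w6.png");g=cv2.cvtColor(im,cv2.COLOR_BGR2GRAY);hsv=cv2.cvtColor(im,cv2.COLOR_BGR2HSV)
tf=lambda q:(np.array([(q-p[:2])@[np.cos(y),np.sin(y)],(q-p[:2])@[np.sin(y),-np.cos(y)]]))
# flange edge: topmost low-saturation-blueish pixel per column
S=hsv[...,1].astype(int)
pts=[]
for u in list(range(264,312))+list(range(333,382)):
    col=S[176:236,u]; v=176+np.argmax(col<35)   # floor/wood more saturated
    if v>176: pts.append((u,v))
zt=p[2]-28.3+25
Q=np.array([onz(m,u,v-.5,zt)[:2] for u,v in pts])
f=lambda x:np.hypot(*(Q-x[:2]).T)-x[2]
r=least_squares(f,[p[0],p[1],38],loss="soft_l1");r2=least_squares(lambda x:f([*x,38]),p[:2],loss="soft_l1")
print("lid",len(pts),r.x,np.std(r.fun),"tool",tf(r.x[:2]),"fixedR",tf(r2.x))
for t in(90,105,120):
    z=np.zeros_like(g);z[68:136,290:360]=g[68:136,290:360]<t
    ct=max(cv2.findContours(z,0,1)[0],key=cv2.contourArea)
    P=np.array([onz(m,*q[0],84)[:2] for q in ct],np.float32);c=np.array(cv2.minEnclosingCircle(P)[0]);c2=np.array(cv2.fitEllipse(P)[0])
    print("bore",t,c,c2,tf(c),tf(c2))
a,b=[onz(m,*q,84)[:2] for q in[(324,131),(323.5,70)]];print("slot yaw",np.degrees(np.arctan2(*(b-a)[::-1])))
cv2.imwrite("pics/crop4.png",cv2.resize(im[50:240,230:500],None,fx=2.9,fy=2.9,interpolation=2))
E
```

```text
lid 97 [ 571.23653675 -286.98856291   36.75536297] 0.28532061274259674 tool [ 1.42610979 -0.25041325] fixedR [-0.04028895 -0.25099933]
bore 90 [ 492.47329712 -276.02148438] [ 492.14819336 -275.97473145] [80.91373908  2.12477476] [81.24199363  2.136055  ]
bore 105 [ 491.78723145 -276.40701294] [ 491.65731812 -275.98449707] [81.55403214  1.6672344 ] [81.72892617  2.07320141]
bore 120 [ 491.99075317 -275.8427124 ] [ 491.98483276 -275.97750854] [81.41280161  2.25025252] [81.40409331  2.11560774]
slot yaw 174.40220338975888
```

View pics/crop4.png

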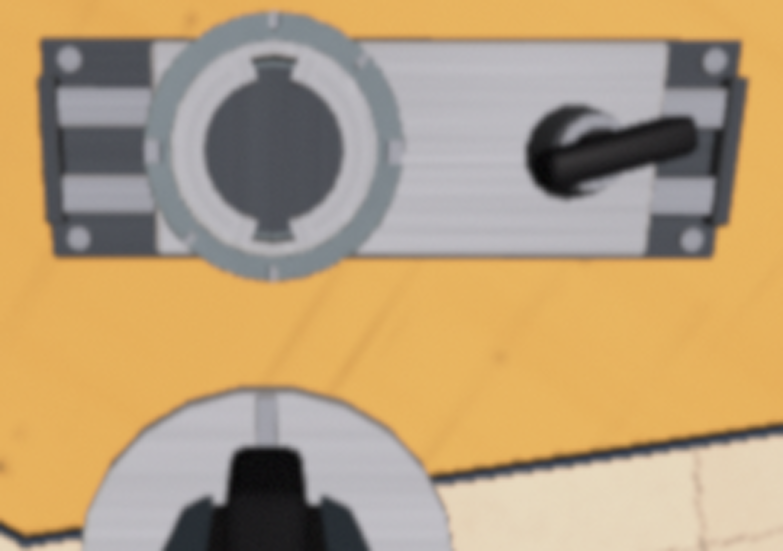

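```bash
python3 -m jog '{"jaw":[0,0,0,0,0,0,0,0],"slide":[[0.91,0.03,0.7],[0.91,0.03,0.9],[0.9,0.02,0.9],[0,0,1],[0,0,0.9],[0,0,0],[0,0,0],[0,0,0]],"spin":[0,0,0,0,0,0,0,0]}'
python3 - <<'E'
from h import *
D=np.load("w6.npy",allow_pickle=True).item();p=D["p"];s=env.state();y=np.radians(s["ee_rot"][2])
y0=np.radians(D["r"][2]);t=p[:2]+81.6*np.array([np.cos(y0),np.sin(y0)])+2.35*np.array([np.sin(y0),-np.cos(y0)])
d=t-s["ee_pos"][:2];print(s["ee_pos"],"remaining",d@[np.cos(y),np.sin(y)],d@[np.sin(y),-np.cos(y)],s["torque"])
im=env.grab_frame("side");cv2.imwrite("pics/s2.png",im[:,:,::-1])
E
```

```text
time_s: 19.5
ee_pos: [493.3, -276.9, 126.3]
ee_rot: [-179.9, 0.2, 173.8]
force: [-0.4, -0.5, -1.8]
gripper_width: 14.0
gripper_force: 30.0
[ 493.26437335 -276.9283693   126.26933455] remaining 1.5711616245622615 1.040695849590579 [ 0.02193468 -0.05227464 -0.00602753]
```

```bash
python3 -m jog '{"jaw":[0,0,0,0],"slide":[[0.04,0.02,0.1],[0,0,0],[0,0,0],[0,0,0]],"spin":[0,0,0,0]}'
cat > r.py <<'E'
from h import *
D=np.load("w6.npy",allow_pickle=True).item();p=D["p"];y0=np.radians(D["r"][2]);t=p[:2]+81.6*np.array([np.cos(y0),np.sin(y0)])+2.35*np.array([np.sin(y0),-np.cos(y0)])
s=env.state();y=np.radians(s["ee_rot"][2]);d=t-s["ee_pos"][:2];print(s["ee_pos"].round(1),"yaw",s["ee_rot"][2].round(1),"remaining",(d@[np.cos(y),np.sin(y)]).round(2),(d@[np.sin(y),-np.cos(y)]).round(2),"torque",s["torque"].round(2))
E
python3 r.py
```

```text
time_s: 19.95
ee_pos: [490.6, -275.4, 121.1]
ee_rot: [-180.0, 0.0, 173.8]
force: [-0.2, -0.1, -1.3]
gripper_width: 13.7
gripper_force: 30.0
[ 490.6 -275.4  121.1] yaw 173.8 remaining -1.29 -0.22 torque [ 0.08 -0.16 -0.03]
```

```bash
python3 -m jog '{"jaw":[0,0,0,0,0],"slide":[[-0.04,-0.01,0.1],[0,0,0.1],[0,0,0.1],[0,0,0],[0,0,0]],"spin":[0,0,0,0,0]}'; python3 r.py
```

```text
time_s: 20.45
ee_pos: [491.6, -275.8, 111.7]
ee_rot: [180.0, -0.0, 173.8]
force: [-0.3, 0.4, -1.1]
gripper_width: 13.6
gripper_force: 30.0
[ 491.6 -275.8  111.7] yaw 173.8 remaining -0.25 0.07 torque [ 0.14 -0.12  0.04]
```

The plug is in the bore with no contact. Next are the lugs.

```bash
python3 -m jog '{"jaw":[0,0,0,0,0],"slide":[[0,0,0.08],[0,0,0.08],[0,0,0.08],[0,0,0],[0,0,0]],"spin":[0,0,0,0,0]}'; python3 r.py
```

```text
time_s: 20.95
ee_pos: [491.6, -275.7, 104.6]
ee_rot: [180.0, -0.0, 173.8]
force: [0.3, 0.2, -2.6]
gripper_width: 14.0
gripper_force: 30.0
[ 491.6 -275.7  104.6] yaw 173.8 remaining -0.22 0.05 torque [ 0.07 -0.11  0.03]
```

```bash
python3 -m jog '{"jaw":[0,0,0,0,0,0],"slide":[[0,0,0.08],[0,0,0.08],[0,0,0.07],[0,0,0.03],[0,0,0],[0,0,0]],"spin":[0,0,0,0,0,0]}'; python3 r.py
```

```text
time_s: 21.55
ee_pos: [491.6, -275.7, 97.2]
ee_rot: [-180.0, -0.0, 173.8]
force: [-1.3, 1.6, 1.9]
gripper_width: 13.7
gripper_force: 30.0
[ 491.6 -275.7   97.2] yaw 173.8 remaining -0.25 0.02 torque [ 0.23  0.11 -0.01]
```

```bash
python3 -m jog '{"jaw":[0,0,0,0,0,0,0,0,0],"slide":[[0,0,0],[0,0,0],[0,0,0],[0,0,0],[0,0,0],[0,0,0],[0,0,0],[0,0,0],[0,0,0]],"spin":[0.4,0.5,0.5,0.5,0.5,0.5,0.5,0,0]}'; python3 r.py
```

```text
time_s: 22.45
ee_pos: [492.3, -275.6, 97.3]
ee_rot: [180.0, 0.1, 146.6]
force: [0.8, 3.1, 2.1]
gripper_width: 13.7
gripper_force: 30.0
[ 492.3 -275.6   97.3] yaw 146.6 remaining 0.33 -0.37 torque [ 0.43 -0.33  0.05]
```

```bash
python3 -m jog '{"jaw":[0,0,0,0,0,0,0,0,0,0],"slide":[[0,0,0],[0,0,0],[0,0,0],[0,0,0],[0,0,0],[0,0,0],[0,0,0],[0,0,0],[0,0,0],[0,0,0]],"spin":[0.5,0.5,0.5,0.4,0.3,0,0,0,0,0]}'; python3 r.py; python3 - <<'E'
from h import *
w=env.grab_frame("wrist");s=env.grab_frame("side")
cv2.imwrite("pics/fin.png",np.hstack([cv2.resize(w[120:270,210:430],(400,273)),cv2.resize(s[140:205,295:390],(400,273))])[:,:,::-1])
E
```

```text
time_s: 23.45
ee_pos: [492.3, -275.8, 97.3]
ee_rot: [179.9, 0.1, 129.0]
force: [3.7, 3.5, 4.2]
gripper_width: 13.8
gripper_force: 30.0
[ 492.3 -275.8   97.3] yaw 129.0 remaining 0.37 -0.38 torque [ 0.64 -0.7   0.12]
```

View pics/fin.png

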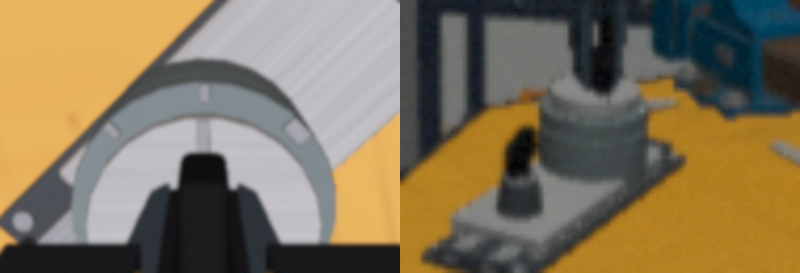

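The lid sits flat in the mouth. Its index line and bar point at the jog rib (205,92 in the left half), and the 0.12 N m torque matches the spring at jog. I'll hold a little longer and hand in.

```bash
python3 -m jog '{"jaw":[0,0,0,0,0],"slide":[[0,0,0],[0,0,0],[0,0,0],[0,0,0],[0,0,0]],"spin":[0,0,0,0,0]}'; python3 -c "
from workcell import env;print(env.job_done())"
```

```text
time_s: 24.05
ee_pos: [492.3, -275.8, 97.3]
ee_rot: [179.9, 0.1, 129.0]
force: [3.2, 3.4, 4.1]
gripper_width: 13.7
gripper_force: 30.0
the job is handed in; nothing more can be done
None
```

I handed the job in at 24 s, though no verdict came back: the knob is clamped to its stop, the lid is seated and held at jog with a 30 N grip, the pot shifted only about 2 mm, and I never went near the block, bolt or nut.

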